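# Flip up the stop and slide the vase board onto the weighing plate

### The job

Swing the red flip-up stop of the weighing slide up and over until it stays open on its own, then push the ware board along the channel, by its batten, until it is fully home against the blue end stop. Do not touch the vase: it must stay standing on its board throughout. Leave the other pots and things on the table where they are.

Things in the scene. Friction and masses are not known exactly. Their poses are not given: they have to be found in the camera images.
- station: Weighing slide fixed to the table: grey slab 150 (its x) x 470 (its y) x 20 mm, origin at the centre of its underside. Two rails along y (tops at z = 36 mm) leave a channel 96 mm wide centred on x = 0, its floor at z = 20 mm. The board is fed along +y. The -x side faces the robot. A white read-out box 50 mm high stands on the +x side, x 95..155, y 95..205 mm.
- end_stop (a point): Middle of the end stop's contact face: x = 0, y = +215, z = 30 mm in the slide's frame. The end stop is a blue block across the channel, top at z = 65 mm.
- stop (a joint): Hinge of the flip-up stop, rad. 0 = down across the channel (start); grows as the arm swings up and over, away from the robot; 1.95 = open, leaning back beyond the far rail on its limit. Turns freely about the slide's y: let go below its balance point (about 1.5 rad) it falls shut, past it it falls open and stays by its weight. About 0.22 kg; a few N at the tab swing it.
- stop_hinge (a point): Point on the stop's hinge axis: x = +65, y = -30, z = 60 mm in the slide's frame. The stop is a steel arm 20 mm wide, 12 mm thick, level when down, from the hinge 125 mm to -x, with a red plate hanging 28 mm below it into the channel and the red tab at its -x end. Two steel cheeks hold the hinge: x 55..75, y -51..-9 mm, up to z = 74 mm.
- stop_tab (a point): Middle of the upper edge of the stop's red finger tab; moves with the stop. Stop down: 165 mm to -x of the hinge axis and 69 mm above it. The tab is a flat plate 8 mm thick, 30 mm wide (along y), 80 mm long, rising from the arm's -x end and leaning out to -x, 30 deg from upright, over the clear table beside the slide, so a finger can push its outer face towards +x.
- board: Loose wooden ware board in the channel, 90 (x) x 140 (y) x 20 mm, origin at the centre of its underside, axes as the slide's; 3 mm play each side; about 0.35 kg, slides with ordinary wood friction. An upright batten, 80 mm wide, 12 mm thick, stands along its rear (-y) edge, top 55 mm above the underside. Starts behind the stop; home against the end stop its origin is at slide y = +145 mm.
- board_push (a point): Middle of the rear (-y) face of the board's batten, flush with the board's rear edge: 70 mm behind the board's origin and 30 mm above its underside (50 mm above the table).
- vase: Loose bisque vase standing on the front part of the board, 20 to 40 mm ahead (+y) of the board's origin; 68 mm across, 100 mm tall, about 0.28 kg. Origin at the centre of its foot.
- cup: Bystander: bisque-clay cup, 72 mm across, 75 mm tall, stands on the table on the robot's side of the slide, near its end-stop end; not part of the job. Origin at the centre of its underside.
- tall_vase: Bystander: tall bisque vase, 80 mm across, 170 mm tall, stands on the table on the far side of the slide; not part of the job. Origin at the centre of its underside.
- glaze_jar: Bystander: white jar with blue cap, 68 mm across, 90 mm tall, on the table; not part of the job. Origin at the centre of its underside.
- bowl: Bystander: grey clay bowl, 140 mm across, 55 mm tall, on the table; not part of the job. Origin at the centre of its underside.
- small_vase: Bystander: small bisque vase, 76 mm across, 120 mm tall, on the table; not part of the job. Origin at the centre of its underside.
- brush: Bystander: brush lying on the table; not part of the job.
There are look-alikes about, which are no part of the job. Leave any yellow look-alike of the board alone.

How it is judged:
On the way, in this order (a step that is already met when the one before it is completed fails the run):
1. the stop is swung over and rests open, the board not yet home (value of joint stop above 1.8 rad and contact force between stop and the fingers below 0.1 N and y of board in the frame of station below 0 m), for 0.3 s.
2. the board is home against the end stop with the stop still open (y of board in the frame of station above 0.139 m and value of joint stop above 1.8 rad), for 0.2 s.
At the end, for the whole second after the job is handed in: The stop rests open by itself (joint above 1.8 rad); the board lies flat in the channel within 6 mm of the end stop, at rest; the vase stands upright (within 0.1 rad) and at rest on the board, its foot centre within 60 mm of the board's centre (all of step 2 and velocity of joint stop between -0.1 and 0.1 rad/s and z of board in the frame of station below 0.024 m and linear speed of board below 0.01 m/s and angle between vase's own z axis and vertical below 0.1 rad and linear speed of vase below 0.02 m/s and z of vase in the frame of board above 0.015 m and horizontal distance between vase and board below 0.06 m); the robot touches nothing.
It fails at once if the vase is tipped over (angle between vase's own z axis and vertical above 0.5 rad).
It fails at once if the robot touches the vase (contact force between vase and the fingers above 1 N or contact force between vase and the arm above 1 N).
It fails at once if a bystander is moved by more than 40 mm (distance of any of cup, tall_vase, glaze_jar, bowl, small_vase, brush from where it was at the start of the episode above 0.04 m).
It also fails if it takes over 58 s, if anything falls off the work surface, if the arm or the gripper's body presses on something with over 40 N, if the wrist force passes 120 N, or if a joint passes its speed limit or range.

### The arm

A 7-joint arm with a two-finger parallel gripper is mounted at the origin on the work surface. World frame = base frame: x ahead of the robot, y to its left, z up, the work surface at z = 0. Lengths are in m, angles in rad, forces in N, time in s.
With the tool pointing down it reaches from about 0.4 to 0.875 m from the base axis. Payload 19.3 kg.
Tool frame: the origin (TCP) lies at the very end of the fingers, on their centre line; the grasp point (between the pads) lies 19 mm behind it; z points along the fingers, y is the direction in which the jaws open and shut (so a half turn about z gives the same grasp; the last joint's range is limited). The gripper opens to 85 mm and grips with 20 to 120 N. Pads are 22 mm wide; open, the fingers measure 114 mm over their backs; the gripper's body (76 mm by 85 mm) begins 54 mm behind the grasp point. The pads swing forward as they close: fully open they stand 13 mm farther back than shut.
Start: joints at [-1.355, 0.521, -0.036, 1.599, 0.021, 1.021, -0.113], TCP at [0.176, 0.6, 0.231] pointing down, gripper open.
Joint ranges: [-2.91, 2.91], [-0.3, 2.13], [-1.5, 1.42], [0.17, 2.43], [-1.26, 4.41], [0.16, 1.93], [-2.52, 2.52]. Speed limits (rad/s): [1.89, 1.89, 2.39, 2.39, 3.01, 3.01, 3.01].

### API

Orientations are given as [roll, pitch, yaw] about the fixed x, y, z axes, in that order (R = Rz(yaw) Ry(pitch) Rx(roll)).
In Python, from workcell import bot, vision, job_done gives the robot as it stands.
- The arm moves only by the tool arm_command, never from a script. Its arguments are lists of equal length, an entry for each row: "gripper": the finger opening in cm, from 0 to 8.54; "slide": the shift along the tool's x, y, z in cm, a list of three; "turn": the turn, a rotation vector about the tool's x, y, z in degrees, a list of three. A call has 1 to 5 rows; each row is the pose to reach, as a shift and turn from the pose commanded when the call began, along the tool's axes at that moment; what a row does not reach only later rows make up. A row lasts 1/8 s, in which the tool goes at most 62.5 mm and 10.7 degrees, less where a joint would pass 70% of its speed; a pose out of reach is approached as far as the arm can. A call with a gripper value outside its range is refused whole. The fingers move at their own pace and stop on an object; "force" is the grip in N (left out, the last holds). Time passes only in rows, so rows that repeat a pose let the fingers close. It gives the time, the measured TCP pose, the force and the opening at its end, in the units of the state.
- bot.observe(): the state, without advancing time (a new reading comes with each control period).
- vision.grab_frame(name): name is "scene" or "top" or "wrist"; returns the picture (420x560x3 uint8, blue, green, red); there is no depth.
- vision.camera_model(name): a dict with "mtx" (3x3 intrinsics, pixels), "k1" (the pictures are not rectified: a ray, as slopes to the right and down, at radius r is drawn at 1 + k1 r^2 times it, then the intrinsics apply), "T" (4x4, takes a point from camera to world coordinates). Camera axes: x right, y down, z forward; pixel columns grow to the right and rows downward; lengths in m; the calibration is good to about 2 mm. A picture is of the moment at which its call begins: read the wrist's pose just before it. camera_model takes no time and is no camera call; for the wrist camera it gives the pose at the moment of the call.
- job_done(): hands the job in, once; it reports no verdict.
The state is a dict: "clock": time; "qpos": joint angles; "qd": joint speeds; "joint_efforts": joint torques, N m; "position": TCP position; "tool_rot": TCP orientation; "force": force on the tool from outside, world axes, zero at the start; "moment": the same for the moment, N m; "grip_width": finger opening in m.
Only numpy, scipy, OpenCV 4.12 (cv2) and the standard library are available. Lean on these libraries where they do the work, as an engineer would, in place of code of your own. Each camera call takes 0.05 s, during which the arm holds its last target. There are 200 camera calls.

## Working session

There is one attempt and no reset: what is moved stays moved. The work goes in short steps, Python scripts to look and compute and a tool call to move; the robot and the scene stay as the last step left them, time stands still between calls to the robot, and variables do not carry over. Pictures are saved under pics/ and viewed, about 8 in all and at most 12, crops included, and the job is handed in when it is done.

Besides the shell and the picture viewer there is one more tool, called after "Call:" as name(argument=value, ...) on one line, values as JSON. arm_command: Moves the arm, as the interface text tells. Its arguments: {"type":"object","properties":{"gripper":{"type":"array","items":{"type":"number"}},"slide":{"type":"array","items":{"type":"array","items":{"type":"number"}}},"turn":{"type":"array","items":{"type":"array","items":{"type":"number"}}},"force":{"type":"number"}},"required":["gripper","slide","turn"]}

```bash
mkdir -p pics; ls; cat > h.py <<'E'
import numpy as np, cv2
from workcell import bot, vision, job_done
def proj(name,P,m=None):
    m=m or vision.camera_model(name); T=np.array(m["T"]);K=np.array(m["mtx"])
    c=(np.atleast_2d(P)-T[:3,3])@T[:3,:3]; s=c[:,:2]/c[:,2:]; r2=(s**2).sum(1,keepdims=True)
    s=s*(1+m["k1"]*r2); return s@K[:2,:2].T+K[:2,2]
def ray(name,uv,z,m=None):
    m=m or vision.camera_model(name); T=np.array(m["T"]);K=np.array(m["mtx"])
    uv=np.atleast_2d(np.float64(uv)); d=(uv-K[:2,2])@np.linalg.inv(K[:2,:2]).T; s=d.copy()
    for _ in range(20): s=d/(1+m["k1"]*(s**2).sum(1,keepdims=True))
    w=np.c_[s,np.ones(len(s))]@T[:3,:3].T; return T[:3,3]+w*((z-T[2,3])/w[:,2:])
E
python3 - <<'E'
from h import *
o=bot.observe();print({k:np.round(v,3) for k,v in o.items()})
for n in("top","scene"):
    cv2.imwrite(f"pics/{n}0.png",vision.grab_frame(n));m=vision.camera_model(n);print(n,np.round(m["T"],3).tolist(),m["k1"],np.array(m["mtx"]).tolist())
E
```

```text
pics
{'clock': np.float64(0.0), 'qpos': array([-1.355,  0.522, -0.036,  1.6  ,  0.021,  1.021, -0.113]), 'qd': array([-0.001,  0.001,  0.   ,  0.002,  0.001, -0.   ,  0.   ]), 'joint_efforts': array([-1.0000e-03, -9.2710e+01,  1.9790e+00, -3.6993e+01,  1.8000e-02,
        8.0000e-03, -0.0000e+00]), 'position': array([0.176, 0.599, 0.231]), 'tool_rot': array([-3.141,  0.   ,  2.856]), 'force': array([ 0.796,  0.677, -0.096]), 'moment': array([-0.044, -0.008,  0.032]), 'grip_width': np.float64(0.086)}
top [[0.018, -0.99, 0.139, 0.344], [-1.0, -0.021, -0.015, 0.006], [0.018, -0.138, -0.99, 1.297], [0.0, 0.0, 0.0, 1.0]] -0.1006887492140911 [[384.7846063401136, 0.0, 276.0737204897], [0.0, 384.7846063401136, 209.04868480023217], [0.0, 0.0, 1.0]]
scene [[-0.244, 0.556, -0.794, 1.753], [0.97, 0.154, -0.19, 0.301], [0.017, -0.816, -0.577, 0.999], [0.0, 0.0, 0.0, 1.0]] -0.08387779165751046 [[479.42369439197404, 0.0, 277.7616540566576], [0.0, 479.42369439197404, 204.0412621507665], [0.0, 0.0, 1.0]]
```

View pics/top0.png

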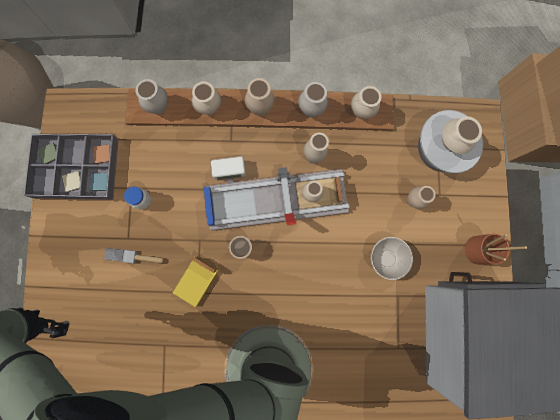

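View pics/scene0.png

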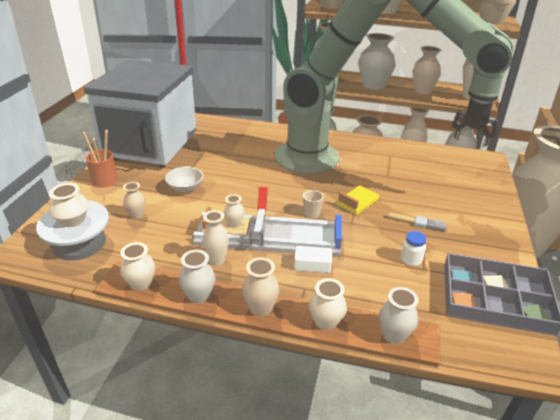

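The top picture shows the slide at u 205–350, v 165–230. The blue stop is at its left end (210,205), the red tab at (290,218), the vase at (314,188) and the cup at (240,247). I'll crop in for exact corners.

```bash
python3 - <<'E'
from h import *
im=cv2.imread("pics/top0.png")[140:265,195:360]
cv2.imwrite("pics/crop0.png",cv2.resize(im,None,fx=4.7,fy=4.7,interpolation=cv2.INTER_CUBIC))
E
```

```text
(no output)
```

View pics/crop0.png

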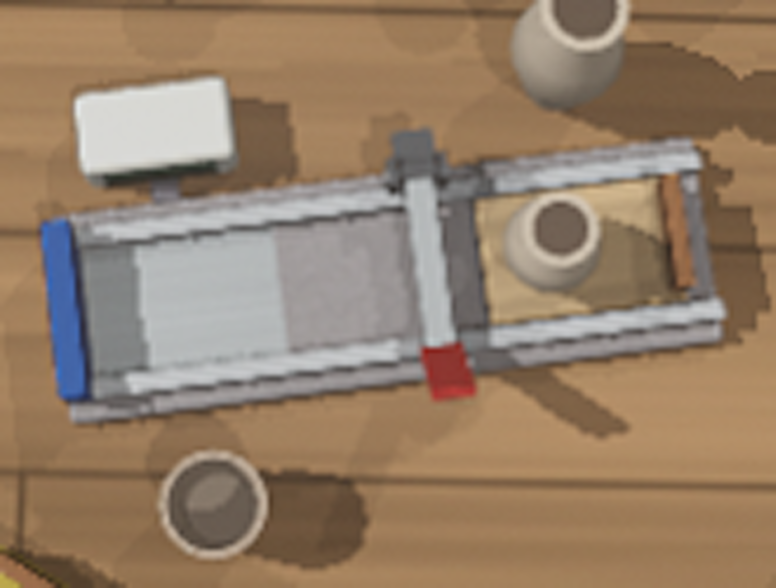

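```bash
python3 - <<'E'
from h import *
from scipy.optimize import least_squares as ls
m=vision.camera_model("top")
P=np.array([[-75,-235,20],[75,-235,20],[-75,235,20],[155,205,50],[155,95,50],[95,95,50],[95,205,50],[-100,-15,129],[-100,-45,129]])/1e3
c=lambda a:np.array(a,float)/4.7+[195-.4,140-.4]
U=c([[720,340],[697,145],[72,420],[75,95],[222,78],[232,155],[82,172],[433,400],[475,392]])
def W(p,P):
    a=p[2];R=np.array([[np.cos(a),-np.sin(a),0],[np.sin(a),np.cos(a),0],[0,0,1]]);return P@R.T+[p[0],p[1],0]
f=lambda p:(proj("top",W(p,P),m)-U).ravel()
s=ls(f,[.5,0,0],loss="soft_l1");p=s.x;print(p,np.degrees(p[2]));print(np.round(f(p).reshape(-1,2),1).tolist())
np.save("p.npy",p)
def inv(X): 
    a=p[2];R=np.array([[np.cos(a),-np.sin(a)],[np.sin(a),np.cos(a)]]);return (X[:,:2]-p[:2])@R
print("board front",inv(ray("top",c([[477,198],[490,325]]),.04,m)))
print("batten top",inv(ray("top",c([[662,178],[678,176],[692,285],[677,286]]),.075,m)))
print("vase rim",inv(ray("top",c([[553,238]]),.14,m)), "cup",inv(ray("top",c([[213,503]]),.075,m)))
print("tab world",W(p,np.array([[-.1,-.03,.129],[-.06,-.03,.06],[.065,-.03,.06]])),"hinge")
print("push start/home",W(p,np.array([[0,-.21,.05],[0,.075,.05],[0,-.235,0]])))
im=cv2.imread("pics/top0.png");im=cv2.resize(im,None,fx=4,fy=4)
# scene overlay
s2=cv2.imread("pics/scene0.png")
for q in proj("scene",W(p,P)): cv2.circle(s2,tuple(int(v) for v in q),2,(0,255,0),-1)
cv2.imwrite("pics/sc1.png",cv2.resize(s2[160:290,160:380],None,fx=3.6,fy=3.6,interpolation=cv2.INTER_CUBIC))
E
```

```text
[ 0.55768026 -0.01505655  0.14178547] 8.123708996314955
[[0.7, 0.5], [-1.0, -1.1], [-0.6, 0.4], [-0.4, -0.5], [1.0, -0.8], [0.9, 0.2], [-0.2, 0.5], [-0.5, -0.1], [0.3, 0.4]]
board front [[ 0.0466583  -0.07099856]
 [-0.04478468 -0.06817962]]
batten top [[ 0.03844191 -0.19737426]
 [ 0.03854329 -0.20871991]
 [-0.03858171 -0.2070587 ]
 [-0.03802655 -0.19660509]]
vase rim [[-0.00592713 -0.10715749]] cup [[-0.14683751  0.1363601 ]]
tab world [[ 0.46292306 -0.0588866   0.129     ]
 [ 0.50252167 -0.05323416  0.06      ]
 [ 0.62626733 -0.0355703   0.06      ]] hinge
push start/home [[ 0.58735554 -0.22294926  0.05      ]
 [ 0.54708194  0.05919084  0.05      ]
 [ 0.59088832 -0.24769839  0.        ]]
```

View pics/sc1.png

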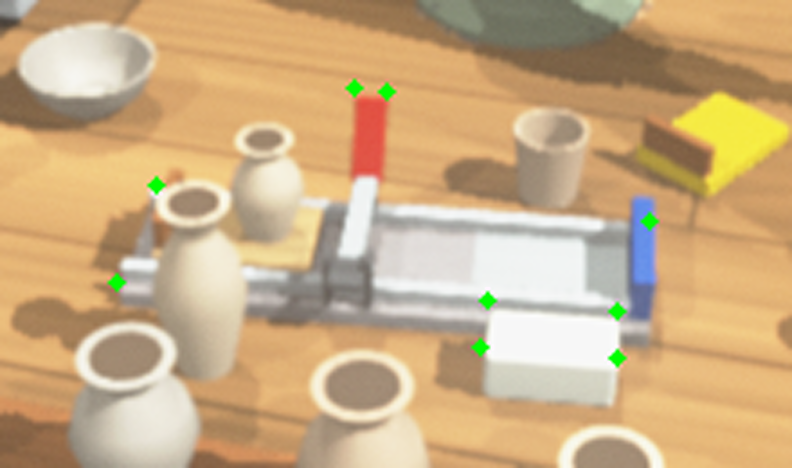

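The fit puts the slide at (0.558, −0.015) with yaw 8.1°. The board's batten rear is at slide y ≈ −208 mm and the cup is at slide (−147, 136). Next I'll move towards the tab with the gripper shut.

```bash
cat >> h.py <<'E'
from scipy.spatial.transform import Rotation as Ro
p=np.load("p.npy"); Rs=Ro.from_euler("z",p[2])
def W(P): return Rs.apply(np.array(P,float))+[p[0],p[1],0]
def go(*targets,yaw=np.pi,pitch=0):   # slide-frame targets (mm) -> tool-frame cm, deg ; pitch about slide y
    o=bot.observe();R=Ro.from_euler("xyz",o["tool_rot"]);x=np.array(o["position"])
    print("t",round(float(o["clock"]),2),"slide-frame TCP mm",np.round(Rs.inv().apply(x-[p[0],p[1],0])*1e3,1),"F slide",np.round(Rs.inv().apply(o["force"]),1),"grip",round(float(o["grip_width"]),3))
    Rt=Rs*Ro.from_euler("y",pitch,degrees=True)*Ro.from_euler("z",yaw)*Ro.from_euler("x",np.pi)
    for t in targets: print(t,"->",np.round(R.inv().apply(W(np.array(t)/1e3)-x)*100,2),"turn",np.round((R.inv()*Rt).as_rotvec(degrees=True),1))
E
python3 -c "
from h import *
go((-140,-30,231),(-140,-30,95))"
```

```text
t 0.1 slide-frame TCP mm [-290.9  662.1  230.8] F slide [0.2 0.3 0.5] grip 0.086
(-140, -30, 231) -> [-4.244e+01 -5.672e+01  4.000e-02] turn [ -0.1  -0.  -24.5]
(-140, -30, 95) -> [-42.44 -56.71  13.64] turn [ -0.1  -0.  -24.5]
```

Call:
arm_command(gripper=[0,0,0,0,0], slide=[[-3.7,-5,0],[-7.4,-10,0],[-11.1,-15,0],[-14.8,-20,0],[-18.5,-25,0]], turn=[[0,0,-5],[0,0,-10],[0,0,-15],[0,0,-20],[0,0,-24.5]])

```text
clock: 0.72
position: [0.2836, 0.3056, 0.2312]
tool_rot: [-3.142, 0.0, -2.997]
force: [1.2, 0.2, 1.1]
grip_width: -0.0002
```

```bash
python3 -c "
from h import *
go((-140,-30,231),(-140,-30,95));print(bot.observe()['qpos'])"
```

```text
t 0.72 slide-frame TCP mm [-226.   356.1  231.2] F slide [1.2 0.  1.1] grip -0.0
(-140, -30, 231) -> [-8.500e+00 -3.864e+01  3.000e-02] turn [-0.   0.   0.2]
(-140, -30, 95) -> [ -8.5  -38.63  13.63] turn [-0.   0.   0.2]
[-0.90376286  0.19110979 -0.0702205   2.11095157  0.01802244  0.84007263
  0.73054767]
```

Call:
arm_command(gripper=[0,0,0,0,0], slide=[[-1.3,-6,0],[-2.6,-12,0],[-4,-18,0],[-5.3,-24,0],[-6.6,-30,0]], turn=[[0,0,0],[0,0,0],[0,0,0],[0,0,0],[0,0,0]])

```text
clock: 1.35
position: [0.3913, 0.018, 0.2315]
tool_rot: [3.141, 0.001, -3.0]
force: [1.5, 0.4, -0.5]
grip_width: 0.0002
```

Call:
arm_command(gripper=[0,0,0,0,0], slide=[[-1,-4.3,0],[-1.9,-8.6,2],[-1.9,-8.6,6],[-1.9,-8.6,8],[-1.9,-8.6,8]], turn=[[0,0,0],[0,0,0],[0,0,0],[0,0,0],[0,0,0]])

```text
clock: 1.98
position: [0.4211, -0.0626, 0.1504]
tool_rot: [3.141, -0.003, -3.0]
force: [-0.6, -0.3, 0.5]
grip_width: -0.0001
```

```bash
python3 -c "
from h import *
go((-140,-30,100))
print(bot.observe()['qpos'])
m=vision.camera_model('wrist');im=vision.grab_frame('wrist')
t=W(np.array([[-100,-15,129],[-100,-45,129],[-60,-15,60],[-60,-45,60]])/1e3);print(proj('wrist',t,m).round())
s=vision.grab_frame('scene')
cv2.imwrite('pics/w1.png',np.hstack([im,cv2.resize(s[130:290,170:330],(420,420))])[:, :980] if 0 else cv2.resize(np.hstack([im,cv2.resize(s[90:260,160:330],(420,420),interpolation=cv2.INTER_CUBIC)]),(798,342)))"
```

```text
t 1.98 slide-frame TCP mm [-142.   -27.8  150.4] F slide [-0.6 -0.2  0.5] grip -0.0
(-140, -30, 100) -> [-0.21 -0.22  5.04] turn [ 0.  -0.2 -0. ]
[-0.18907296  0.3502728   0.24329985  2.18704313 -0.14183231  0.62141006
  1.86810297]
[[294. 312.]
 [246. 312.]
 [288. 303.]
 [254. 303.]]
```

View pics/w1.png

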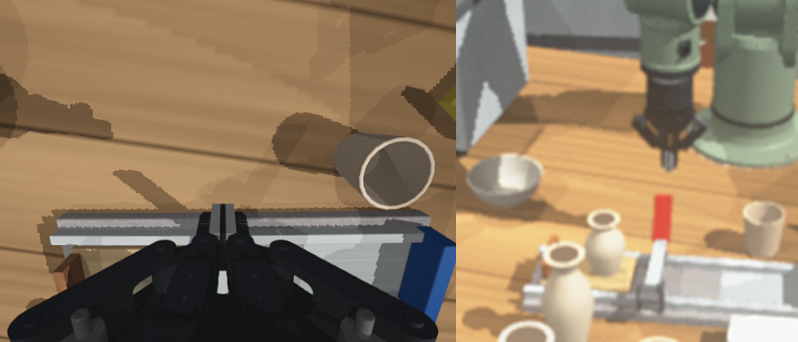

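```bash
python3 -c "
from h import *
go((-140,-30,100))
for th in range(0,100,8):
    t=np.radians(th);M=np.array([[np.cos(t),np.sin(t)],[-np.sin(t),np.cos(t)]])
    q=M@np.array([-125-25-3.5,43.3-2]);tip=M@np.array([-168.5,67])
    print(th,np.round([65+min(q[0],tip[0])-11,60+q[1]]))
"
```

```text
t 2.08 slide-frame TCP mm [-140.9  -27.9  151.9] F slide [ 0.  -0.8 -0.3] grip 0.0
(-140, -30, 100) -> [-0.09 -0.21  5.19] turn [-0.  0. -0.]
0 [-114.  101.]
8 [-104.  122.]
16 [-90. 142.]
24 [-73. 160.]
32 [-54. 176.]
40 [-37. 190.]
48 [-18. 202.]
56 [  2. 210.]
64 [ 24. 216.]
72 [ 46. 219.]
80 [ 68. 218.]
88 [ 90. 215.]
96 [111. 208.]
```

Call:
arm_command(gripper=[0,0,0,0,0], slide=[[-0.2,-0.2,2.5],[-0.2,-0.2,5],[-0.8,-0.2,5],[-1.6,-0.2,5],[-2.4,-0.2,5]], turn=[[0,0,0],[0,0,0],[0,0,0],[0,0,0],[0,0,0]])

```text
clock: 2.7
position: [0.4474, -0.0609, 0.1024]
tool_rot: [-3.141, 0.002, -3.0]
force: [-0.6, -0.4, 0.4]
grip_width: 0.0002
```

```bash
python3 -c "
from h import *
go((-140,-30,100))"
```

```text
t 2.7 slide-frame TCP mm [-115.7  -29.8  102.4] F slide [-0.7 -0.3  0.4] grip 0.0
(-140, -30, 100) -> [ 2.43 -0.02  0.24] turn [-0.   0.1  0. ]
```

Call:
arm_command(gripper=[0,0,0,0,0], slide=[[-0.9,0,-1.0],[-1.7,0,-2.3],[-2.6,0,-3.6],[-3.5,0,-4.8],[-4.4,0,-5.8]], turn=[[0,0,0],[0,0,0],[0,0,0],[0,0,0],[0,0,0]])

```text
clock: 3.32
position: [0.4867, -0.0552, 0.1603]
tool_rot: [3.141, -0.006, -3.001]
force: [-8.9, -0.7, 7.4]
grip_width: 0.0001
```

```bash
python3 -c "
from h import *
go((-54,-30,176),(-37,-30,190),(-18,-30,202),(2,-30,210))
s=vision.grab_frame('scene');w=vision.grab_frame('top')
cv2.imwrite('pics/s2.png',np.hstack([cv2.resize(s[130:270,160:360],(400,280),interpolation=cv2.INTER_CUBIC),cv2.resize(w[140:240,250:390],(392,280),interpolation=cv2.INTER_CUBIC)]))"
```

```text
t 3.33 slide-frame TCP mm [-75.9 -29.7 160.3] F slide [-8.9  0.6  7.4] grip 0.0
(-54, -30, 176) -> [-2.18 -0.02 -1.58] turn [ 0.1 -0.3 -0. ]
(-37, -30, 190) -> [-3.87 -0.02 -3.  ] turn [ 0.1 -0.3 -0. ]
(-18, -30, 202) -> [-5.77 -0.02 -4.21] turn [ 0.1 -0.3 -0. ]
(2, -30, 210) -> [-7.76 -0.02 -5.02] turn [ 0.1 -0.3 -0. ]
```

View pics/s2.png

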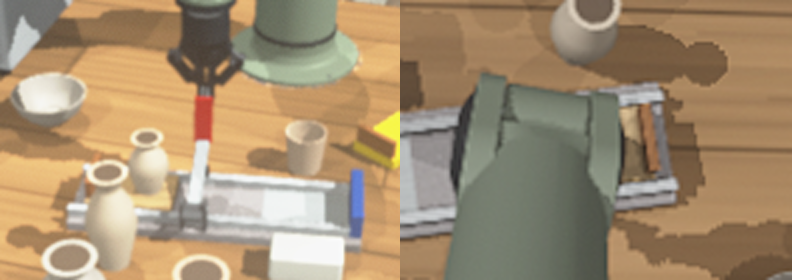

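The stop is following the fingers, with the tab about upright. I'll carry on along the arc.

Call:
arm_command(gripper=[0,0,0,0,0], slide=[[-1.2,0,-1.1],[-2.4,0,-2.1],[-3.7,0,-3.1],[-5.2,0,-4.0],[-6.7,0,-4.7]], turn=[[0,0,0],[0,0,0],[0,0,0],[0,0,0],[0,0,0]])

```text
clock: 4.05
position: [0.5569, -0.0451, 0.2077]
tool_rot: [-3.141, 0.001, -3.0]
force: [-1.9, 0.9, 3.8]
grip_width: -0.0004
```

```bash
python3 -c "
from h import *
go((2,-30,210),(24,-30,216),(46,-30,219),(68,-30,218),(90,-30,215))
s=vision.grab_frame('scene')
cv2.imwrite('pics/s3.png',cv2.resize(s[100:260,180:340],(480,480),interpolation=cv2.INTER_CUBIC))"
```

```text
t 4.05 slide-frame TCP mm [ -5.  -29.7 207.7] F slide [-1.8  1.2  3.8] grip -0.0
(2, -30, 210) -> [-0.7  -0.03 -0.23] turn [-0.   0.1  0. ]
(24, -30, 216) -> [-2.9  -0.03 -0.83] turn [-0.   0.1  0. ]
(46, -30, 219) -> [-5.1  -0.03 -1.13] turn [-0.   0.1  0. ]
(68, -30, 218) -> [-7.3  -0.03 -1.02] turn [-0.   0.1  0. ]
(90, -30, 215) -> [-9.5  -0.03 -0.72] turn [-0.   0.1  0. ]
```

View pics/s3.png

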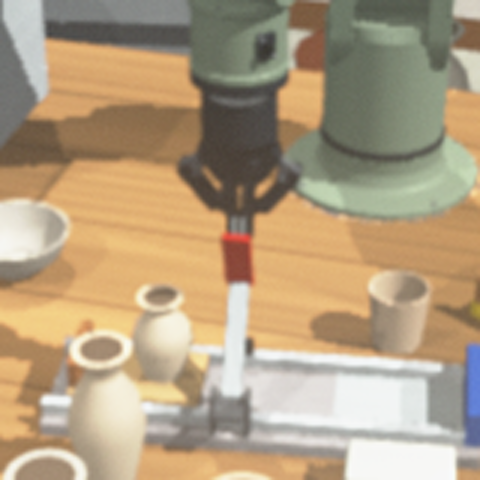

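Contact is holding at about 55°. Next I'll push past the balance point.

Call:
arm_command(gripper=[0,0,0,0,0], slide=[[-2,0,-0.6],[-4,0,-1.0],[-6,0,-1.0],[-8,0,-0.9],[-9.8,0,-0.6]], turn=[[0,0,0],[0,0,0],[0,0,0],[0,0,0],[0,0,0]])

```text
clock: 4.72
position: [0.6539, -0.0313, 0.2129]
tool_rot: [-3.141, 0.001, -3.0]
force: [-0.3, 0.1, -0.2]
grip_width: -0.0001
```

```bash
python3 -c "
from h import *
go((90,-30,215),(110,-30,208))
s=vision.grab_frame('scene')
cv2.imwrite('pics/s4.png',cv2.resize(s[100:260,180:340],(480,480),interpolation=cv2.INTER_CUBIC))"
```

```text
t 4.72 slide-frame TCP mm [ 92.9 -29.7 212.9] F slide [-0.3  0.2 -0.2] grip -0.0
(90, -30, 215) -> [ 0.29 -0.03 -0.21] turn [-0.   0.1  0. ]
(110, -30, 208) -> [-1.71 -0.03  0.49] turn [-0.   0.1  0. ]
```

View pics/s4.png

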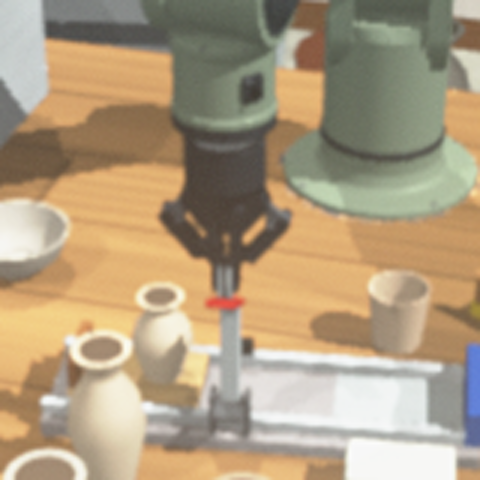

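The stop is past balance and off the fingers, with no contact force. I'll raise clear and travel high towards the rear of the board.

Call:
arm_command(gripper=[0,0,0,0,0], slide=[[0,0,-5],[1,0,-9],[6,-3,-10],[9,-8,-10],[11,-13,-10]], turn=[[0,0,0],[0,0,0],[0,0,0],[0,0,0],[0,0,0]])

```text
clock: 5.4
position: [0.5611, -0.1771, 0.3134]
tool_rot: [-3.141, 0.001, -2.999]
force: [1.5, -0.2, 0.6]
grip_width: -0.0
```

Call:
arm_command(gripper=[0,0,0,0,0], slide=[[0,-5,0],[0,-10,0],[0,-14,0],[0,-14,4],[0,-14,4]], turn=[[0,0,0],[-10,0,0],[-20,0,0],[-25,0,0],[-25,0,0]])

```text
clock: 6.02
position: [0.5801, -0.3159, 0.2683]
tool_rot: [2.701, -0.006, -3.003]
force: [0.6, 0.7, -0.0]
grip_width: 0.0
```

```bash
python3 -c "
from h import *
go((-18,-275,120),(-18,-275,42));print(bot.observe()['qpos'].round(2))
s=vision.grab_frame('scene');t=vision.grab_frame('top')
cv2.imwrite('pics/s5.png',np.hstack([cv2.resize(s[130:270,160:360],(400,280),interpolation=cv2.INTER_CUBIC),cv2.resize(t[140:240,200:340],(392,280),interpolation=cv2.INTER_CUBIC)]))"
```

```text
t 6.03 slide-frame TCP mm [ -20.3 -301.   268.3] F slide [ 0.7  0.6 -0. ] grip 0.0
(-18, -275, 120) -> [-0.31 -3.96 14.52] turn [25.2 -0.3 -0.3]
(-18, -275, 42) -> [-0.35 -7.29 21.57] turn [25.2 -0.3 -0.3]
[ 0.45  0.75  0.23  1.2  -0.46  1.55  2.44]
```

View pics/s5.png

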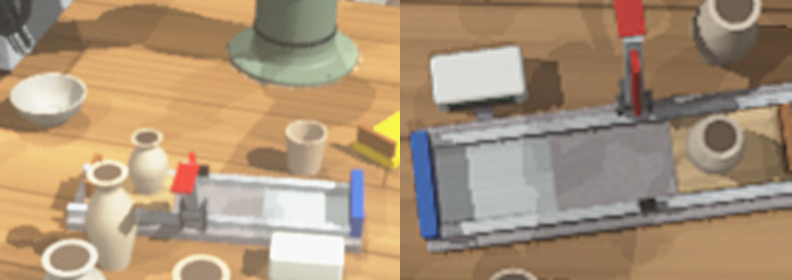

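The stop rests open, as both views show: the red tab hangs beyond the far rail and the channel is clear. Vase and board are unmoved. Next I'll descend behind the batten.

Call:
arm_command(gripper=[0,0,0,0,0], slide=[[-0.1,-2,5.3],[-0.2,-4.1,10.6],[-0.3,-6.1,15.9],[-0.35,-8.2,21.1],[-0.35,-8.2,21.1]], turn=[[0,0,0],[0,0,0],[0,0,0],[0,0,0],[0,0,0]])

```text
clock: 6.75
position: [0.5832, -0.2969, 0.0458]
tool_rot: [2.704, -0.002, -2.997]
force: [0.6, 0.2, 0.9]
grip_width: 0.0001
```

```bash
python3 -c "
from h import *
go((-18,-275,42),(-18,-225,42),(-18,60,42));print(bot.observe()['qpos'].round(2))
print((Rs.inv()*Ro.from_euler('xyz',bot.observe()['tool_rot'])).as_matrix().round(2))"
```

```text
t 6.75 slide-frame TCP mm [ -14.5 -282.6   45.8] F slide [0.6 0.1 0.9] grip 0.0
(-18, -275, 42) -> [0.35 0.53 0.67] turn [25.1 -0.1  0.1]
(-18, -225, 42) -> [0.33 5.06 2.79] turn [25.1 -0.1  0.1]
(-18, 60, 42) -> [ 0.25 30.87 14.87] turn [25.1 -0.1  0.1]
[ 0.52  0.95  0.05  1.36 -0.41  1.15  2.5 ]
[[-1.   -0.   -0.  ]
 [-0.    0.91  0.42]
 [ 0.    0.42 -0.91]]
```

Call:
arm_command(gripper=[0,0,0,0,0], slide=[[0.3,1.6,1.2],[0.4,3.5,2.0],[0.4,4.0,2.3],[0.4,4.4,2.5],[0.4,4.7,2.65]], turn=[[0,0,0],[0,0,0],[0,0,0],[0,0,0],[0,0,0]])

```text
clock: 7.38
position: [0.5724, -0.247, 0.0431]
tool_rot: [2.707, 0.001, -3.0]
force: [-0.3, -0.4, -0.7]
grip_width: 0.0001
```

Call:
arm_command(gripper=[0,0,0,0,0], slide=[[0,0.3,0.14],[0,0.6,0.28],[0,1.0,0.47],[0,1.5,0.7],[0,2.1,0.98]], turn=[[0,0,0],[0,0,0],[0,0,0],[0,0,0],[0,0,0]])

```text
clock: 8.0
position: [0.5685, -0.2238, 0.0421]
tool_rot: [2.706, -0.0, -3.0]
force: [-0.4, -4.8, -1.4]
grip_width: 0.0003
```

```bash
python3 -c "
from h import *
go((-18,60,42))
s=vision.grab_frame('scene');t=vision.grab_frame('top')
cv2.imwrite('pics/s6.png',np.hstack([cv2.resize(s[130:270,160:360],(400,280),interpolation=cv2.INTER_CUBIC),cv2.resize(t[140:240,240:380],(392,280),interpolation=cv2.INTER_CUBIC)]))"
```

```text
t 8.0 slide-frame TCP mm [ -18.8 -208.1   42.1] F slide [-1.1 -4.6 -1.4] grip 0.0
(-18, 60, 42) -> [-0.07 24.3  11.33] turn [25. -0. -0.]
```

View pics/s6.png

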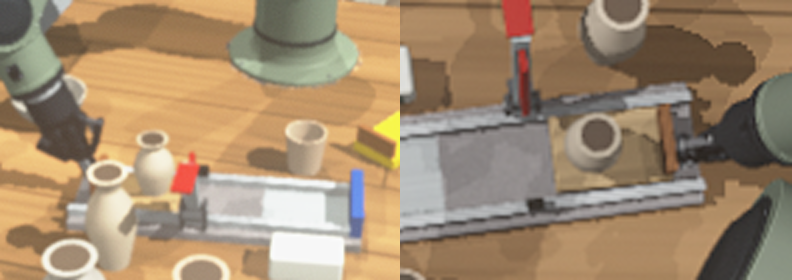

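Contact is made at about 4.6 N, and the gripper is well clear of the vase. I'll push steadily.

Call:
arm_command(gripper=[0,0,0,0,0], slide=[[0,0.7,0.33],[0,1.5,0.7],[0,2.4,1.12],[0,3.3,1.54],[0,4.2,1.96]], turn=[[0,0,0],[0,0,0],[0,0,0],[0,0,0],[0,0,0]])

```text
clock: 8.72
position: [0.5621, -0.1773, 0.0423]
tool_rot: [2.706, 0.0, -3.0]
force: [0.4, -5.5, 0.2]
grip_width: 0.0004
```

Call:
arm_command(gripper=[0,0,0,0,0], slide=[[0,0.9,0.42],[0,1.8,0.84],[0,2.7,1.26],[0,3.6,1.68],[0,4.5,2.1]], turn=[[0,0,0],[0,0,0],[0,0,0],[0,0,0],[0,0,0]])

```text
clock: 9.35
position: [0.555, -0.128, 0.0423]
tool_rot: [2.705, 0.0, -3.0]
force: [0.7, -4.9, 0.8]
grip_width: -0.0004
```

```bash
python3 -c "
from h import *
go((-18,60,42))
s=vision.grab_frame('scene');t=vision.grab_frame('top')
cv2.imwrite('pics/s7.png',np.hstack([cv2.resize(s[130:270,160:360],(400,280),interpolation=cv2.INTER_CUBIC),cv2.resize(t[140:240,220:360],(392,280),interpolation=cv2.INTER_CUBIC)]))"
```

```text
t 9.35 slide-frame TCP mm [ -18.6 -111.4   42.3] F slide [ 0.  -5.   0.8] grip -0.0
(-18, 60, 42) -> [-0.06 15.52  7.27] turn [25.  0. -0.]
```

View pics/s7.png

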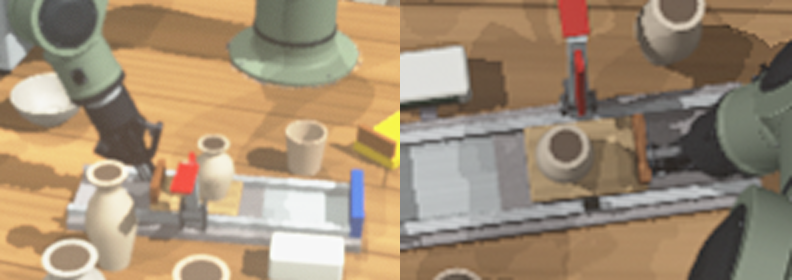

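Board, vase and stop are all fine, with the vase past the stop plate. I'll continue, watching the force.

Call:
arm_command(gripper=[0,0,0,0,0], slide=[[0,0.9,0.42],[0,1.8,0.84],[0,2.7,1.26],[0,3.6,1.68],[0,4.5,2.1]], turn=[[0,0,0],[0,0,0],[0,0,0],[0,0,0],[0,0,0]])

```text
clock: 10.07
position: [0.5481, -0.0797, 0.0423]
tool_rot: [2.706, 0.0, -3.001]
force: [-0.4, -5.2, 1.8]
grip_width: 0.0
```

Call:
arm_command(gripper=[0,0,0,0,0], slide=[[0,0.9,0.42],[0,1.8,0.84],[0,2.7,1.26],[0,3.6,1.68],[0,4.5,2.1]], turn=[[0,0,0],[0,0,0],[0,0,0],[0,0,0],[0,0,0]])

```text
clock: 10.7
position: [0.5411, -0.0306, 0.0422]
tool_rot: [2.706, 0.0, -3.001]
force: [-1.0, -6.0, 3.0]
grip_width: 0.0001
```

```bash
python3 -c "
from h import *
go((-18,60,42))
s=vision.grab_frame('scene');t=vision.grab_frame('top')
cv2.imwrite('pics/s8.png',np.hstack([cv2.resize(s[130:270,160:360],(400,280),interpolation=cv2.INTER_CUBIC),cv2.resize(t[140:240,200:340],(392,280),interpolation=cv2.INTER_CUBIC)]))"
```

```text
t 10.7 slide-frame TCP mm [-18.6 -13.   42.2] F slide [-1.9 -5.8  3. ] grip 0.0
(-18, 60, 42) -> [-0.05  6.61  3.1 ] turn [25.  0. -0.]
```

View pics/s8.png

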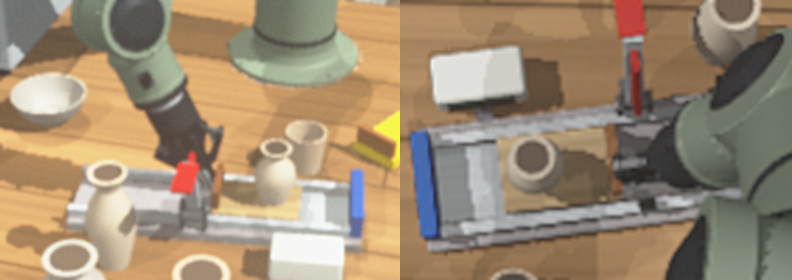

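Call:
arm_command(gripper=[0,0,0,0,0], slide=[[0,0.9,0.42],[0,1.8,0.84],[0,2.7,1.26],[0,3.6,1.68],[0,4.4,2.05]], turn=[[0,0,0],[0,0,0],[0,0,0],[0,0,0],[0,0,0]])

```text
clock: 11.42
position: [0.5344, 0.0173, 0.0423]
tool_rot: [2.706, 0.0, -3.001]
force: [-0.9, -6.8, 2.7]
grip_width: 0.0001
```

Call:
arm_command(gripper=[0,0,0,0,0], slide=[[0,0.5,0.23],[0,0.9,0.42],[0,1.2,0.56],[0,1.5,0.7],[0,1.7,0.79]], turn=[[0,0,0],[0,0,0],[0,0,0],[0,0,0],[0,0,0]])

```text
clock: 12.05
position: [0.5317, 0.0357, 0.0422]
tool_rot: [2.706, 0.0, -3.001]
force: [0.5, -5.8, 3.1]
grip_width: 0.0005
```

```bash
python3 -c "
from h import *
go((-18,60,42))"
```

```text
t 12.05 slide-frame TCP mm [-18.6  53.9  42.2] F slide [-0.3 -5.9  3.1] grip 0.001
(-18, 60, 42) -> [-0.06  0.54  0.28] turn [25.  0. -0.]
```

Now I'll creep until the end stop answers with a force rise.

Call:
arm_command(gripper=[0,0,0,0,0], slide=[[0,0.15,0.07],[0,0.3,0.14],[0,0.4,0.19],[0,0.5,0.23],[0,0.6,0.28]], turn=[[0,0,0],[0,0,0],[0,0,0],[0,0,0],[0,0,0]])

```text
clock: 12.68
position: [0.5308, 0.0422, 0.0422]
tool_rot: [2.706, 0.0, -3.001]
force: [-1.2, -6.0, 3.0]
grip_width: 0.0
```

Call:
arm_command(gripper=[0,0,0], slide=[[0,0.1,0.05],[0,0.2,0.09],[0,0.3,0.14]], turn=[[0,0,0],[0,0,0],[0,0,0]])

```text
clock: 13.05
position: [0.5303, 0.0454, 0.0422]
tool_rot: [2.706, 0.0, -3.001]
force: [-0.0, -6.9, 3.3]
grip_width: 0.0002
```

```bash
python3 -c "
from h import *
go((-18,60,42))"
```

```text
t 13.05 slide-frame TCP mm [-18.5  63.8  42.2] F slide [-1.  -6.8  3.3] grip 0.0
(-18, 60, 42) -> [-0.05 -0.35 -0.14] turn [25.   0.  -0.1]
```

Call:
arm_command(gripper=[0,0,0], slide=[[0,0.1,0.05],[0,0.2,0.09],[0,0.3,0.14]], turn=[[0,0,0],[0,0,0],[0,0,0]])

```text
clock: 13.42
position: [0.53, 0.0482, 0.0422]
tool_rot: [2.707, 0.0, -3.001]
force: [-1.2, -13.8, 7.1]
grip_width: 0.0002
```

Call:
arm_command(gripper=[0,0,0], slide=[[0,0.1,0.05],[0,0.2,0.09],[0,0.2,0.09]], turn=[[0,0,0],[0,0,0],[0,0,0]])

```text
clock: 13.8
position: [0.5303, 0.0485, 0.0422]
tool_rot: [2.709, 0.001, -3.003]
force: [-0.6, -20.9, 7.7]
grip_width: 0.0001
```

The force rose to 21 N and the TCP stopped, so the board is home. I'll back off and lift away.

Call:
arm_command(gripper=[0,0,0,0,0], slide=[[0,-0.5,-0.23],[0,-1.5,-0.7],[0,-3,-1.4],[0,-4.5,-4.5],[0,-4.5,-9]], turn=[[0,0,0],[0,0,0],[0,0,0],[0,0,0],[0,0,0]])

```text
clock: 14.42
position: [0.5398, -0.0284, 0.1045]
tool_rot: [2.705, -0.003, -3.001]
force: [0.1, -0.7, 1.1]
grip_width: -0.0001
```

Call:
arm_command(gripper=[0,0,0,0,0], slide=[[0,0,-6],[0,0,-12],[1,-3,-14],[2,-8,-16],[2,-12,-16]], turn=[[0,0,0],[0,0,0],[0,0,0],[0,0,0],[0,0,0]])

```text
clock: 15.05
position: [0.5451, -0.2076, 0.1998]
tool_rot: [2.707, 0.001, -3.002]
force: [0.2, 0.0, -1.1]
grip_width: 0.0004
```

```bash
python3 - <<'E'
from h import *
go((0,0,300))
a=cv2.imread("pics/top0.png").astype(int); t=vision.grab_frame('top').astype(int);s=vision.grab_frame('scene')
cv2.imwrite("pics/topN.png",t);cv2.imwrite("pics/sceneN.png",s)
# colour along channel at z=40, averaged x = +-38..44 edges (beside the vase)
for x in (-.041,.041):
    print("x",x)
    for y in range(60,232,6):
        u=proj("top",W([[x,y/1e3,.04]]))[0].round().astype(int); print(y,t[u[1],u[0]].tolist(),end="; ")
    print()
hsv=cv2.cvtColor(t.astype(np.uint8),cv2.COLOR_BGR2HSV)
red=cv2.inRange(hsv,(0,170,80),(6,255,255))|cv2.inRange(hsv,(174,170,80),(180,255,255)); red[:, :200]=0;red[:,360:]=0
red[:140]=0;red[260:]=0
v,u=np.nonzero(red);print("red px",len(u),u.min(),u.max(),v.min(),v.max())
# tip open prediction
th=1.95;M=np.array([[np.cos(th),np.sin(th)],[-np.sin(th),np.cos(th)]]);q=M@[-165,69]
print("open tip px",proj("top",W([[(65+q[0])/1e3,-.03,(60+q[1])/1e3]])))
# vase rim
print("vase rim expected px, board home:",proj("top",W([[-.006,.145+.032,.14]])))
E
```

```text
t 15.05 slide-frame TCP mm [ -39.6 -188.9  199.8] F slide [ 0.2  0.  -1.1] grip 0.0
(0, 0, 300) -> [-3.93 21.36 -1.13] turn [24.9  0.1 -0.1]
x -0.041
60 [85, 87, 93]; 66 [85, 87, 91]; 72 [85, 86, 91]; 78 [61, 78, 93]; 84 [58, 78, 91]; 90 [58, 78, 93]; 96 [87, 113, 134]; 102 [88, 118, 141]; 108 [56, 73, 89]; 114 [66, 87, 104]; 120 [68, 89, 107]; 126 [68, 86, 103]; 132 [66, 86, 106]; 138 [76, 101, 120]; 144 [88, 117, 140]; 150 [116, 148, 172]; 156 [108, 143, 168]; 162 [111, 148, 174]; 168 [112, 148, 173]; 174 [118, 154, 180]; 180 [103, 135, 158]; 186 [100, 136, 161]; 192 [84, 113, 135]; 198 [75, 101, 120]; 204 [80, 100, 116]; 210 [77, 100, 119]; 216 [58, 50, 56]; 222 [165, 99, 67]; 228 [163, 99, 68]; 
x 0.041
60 [112, 113, 119]; 66 [77, 79, 84]; 72 [78, 78, 83]; 78 [63, 88, 123]; 84 [69, 99, 140]; 90 [120, 156, 181]; 96 [125, 162, 187]; 102 [125, 162, 188]; 108 [125, 163, 187]; 114 [124, 162, 187]; 120 [124, 162, 187]; 126 [123, 161, 187]; 132 [124, 162, 187]; 138 [142, 183, 209]; 144 [141, 181, 207]; 150 [143, 184, 210]; 156 [131, 170, 197]; 162 [112, 136, 155]; 168 [164, 181, 193]; 174 [175, 192, 205]; 180 [174, 191, 205]; 186 [179, 198, 211]; 192 [171, 189, 202]; 198 [138, 159, 174]; 204 [74, 100, 120]; 210 [78, 106, 128]; 216 [73, 73, 84]; 222 [165, 99, 68]; 228 [171, 103, 69]; 
red px 133 277 286 140 174
open tip px [[279.769916   126.88711373]]
vase rim expected px, board home: [[219.93311686 201.27504516]][ WARN:0@4.670] global loadsave.cpp:1063 imwrite_ Unsupported depth image for selected encoder is fallbacked to CV_8U.
```

The wood runs from slide y ≈ 76 to 213 mm, right up to the blue stop. The red tab lies in its open place and the robot is clear, so I'm handing in.

```bash
python3 -c "
from h import *
print(abs(bot.observe()['qd']).max());print(job_done())"
```

```text
0.04774251178286773
the job is handed in; nothing more can be done
None
```

The stop is swung open and the board is pushed home against the blue end stop. I handed in shortly after 15.1 s of robot time; the hand-in gives no verdict.

I swung the stop over with the closed fingertips on its tab until it fell open by itself. I then pushed the board by its batten with the tool leaning back, away from the vase.

**Last checks**
- **Board:** Pushing stopped against a force that rose from about 6 N to about 21 N. In the last top picture the wood runs from slide y ≈ 76 to 213 mm, right up to the blue stop (75 to 215 would be exactly home). The fingers stopped about 5 mm further along than I had worked out, which is about the error of my position fit.
- **Stop:** Its red pixels were still in the open position in the last top picture.
- **Robot:** Touching nothing. The tool force reads about 1 N, which is noise level. The joints still crept at up to 0.05 rad/s when I handed in.

**Not checked by eye:** I had used all 12 picture views before the board was fully home. The vase's final stance was therefore only judged from pixels along the board, which showed its light rim about where expected. It was upright in the last picture I viewed, with about 75 mm still to push. I did not measure the bystanders at the end. No unexpected contact force showed at any step, and the ones in view had not moved.

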